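# Angle a batten past a bench dog into the stock rack

### The job

Push the loose batten across the bench into the empty front bay of the stock rack: angle one end in behind the raised bench dog (the short round post in the bay's mouth), then push the other end in, and finish with the batten's whole length up against the bay's back board. Only push it along the bench with the fingers, without picking it up or tipping it, and leave the other things on the bench where they are.

Things in the scene. Friction and masses are not known exactly. Their poses are not given: they have to be found in the camera images.
- batten: the loose wooden batten lying on the bench in front of the rack: plain softwood, 300 mm long (its y axis), 36 mm wide (its x axis), 26 mm high, about 0.16 kg, slides on the bench by friction. Origin at the middle of its underside
- batten_end1 (a point): middle of the batten's end face at its +y end, 150 mm from its middle, 13 mm above the underside
- batten_end2 (a point): middle of the batten's end face at its -y end, 150 mm from its middle, 13 mm above the underside
- rack: low plywood stock rack screwed to the bench: two bays one behind the other, open at the top. Front bay empty, its floor the bench, its mouth towards the robot; rear bay full of timber stacked 52 mm high. Origin: on the bench, middle of the front bay's mouth, on the line of the bench dogs; x points into the bay, y along the mouth. Front bay 348 mm long inside (y from -174 to +174 mm)
- bay_back (a point): middle of the foot of the back board's face, where the front bay ends, 85 mm behind the mouth (rack x = 85 mm). The board is 12 mm thick and 55 mm high. The bay's two end cheeks (15 mm thick, 60 mm high, at rack y = +/-174 mm and beyond) reach from rack x = -10 mm to 180 mm
- dog: the raised bench dog: a fixed upright round wooden post, 25 mm across and 70 mm high, standing in the mouth of the front bay (rack x = 0) near one of its ends, its axis 54 to 68 mm from that end cheek; it may be the left or the right end. Too close to the other cheek (about 275 mm clear) for the batten to go in straight. Origin on its axis at bench level
- dog_flush: the other bench dog, pushed down flush with the bench near the other end of the mouth: a 25 mm disc that the batten slides over freely. Origin on its axis at bench level
- glue: yellow glue bottle, 56 mm across, 170 mm tall, standing near one end of the rack. Origin at its underside. Bystander: leave it alone
- tape: black tape measure, 62 x 36 x 60 mm, standing near one end of the rack. Origin at its underside. Bystander: leave it alone
- offcut: wood offcut, 90 x 60 x 36 mm, lying near one end of the rack. Origin at its underside. Bystander: leave it alone
- mallet: wooden mallet lying on its side on the left of the bench: head 125 x 65 x 58 mm, handle along its y axis, 215 mm from the middle of the head to the butt. Origin on the bench 120 mm from the middle of the head. Bystander: leave it alone
- square: try square lying flat: dark wood stock 115 x 22 x 16 mm, steel blade 150 x 34 mm. Origin at its underside. Bystander: leave it alone
- pencil: flat red carpenter's pencil, 155 x 8 x 7 mm, lying on the robot's side of the batten, to the left. Origin at its underside. Bystander: leave it alone
- screws: milky white plastic jar of screws with a flat grey lid, 68 mm across, 85 mm tall, standing near one end of the rack. Origin at its underside. Bystander: leave it alone

How it is judged:
By the outcome, as a careful person would: the job done as asked, in the order asked, and still so for the second after the job is handed in, with the robot touching nothing.
It also fails if it takes over 72 s, if anything falls off the work surface, if the arm or the gripper's body presses on something with over 40 N, if the wrist force passes 120 N, or if a joint passes its speed limit or range.

### The arm

A 7-joint arm with a two-finger parallel gripper is mounted at the origin on the work surface. World frame = base frame: x ahead of the robot, y to its left, z up, the work surface at z = 0. Lengths are in m, angles in rad, forces in N, time in s.
With the tool pointing down it reaches from about 0.4 to 0.85 m from the base axis. Payload 4.4 kg.
Tool frame: the origin (TCP) lies midway between the tips of the shut fingers; the grasp point (between the pads) lies 19 mm behind it; z points along the fingers, y is the direction in which the jaws open and shut (so a half turn about z gives the same grasp; the last joint's range is limited). The gripper opens to 94 mm and grips with 3 to 60 N. Pads are 16 mm wide; open, the fingers measure 119 mm over their backs; the gripper's body (75 mm by 177 mm) begins 78 mm behind the grasp point.
Start: joints at [-1.344, 0.628, 0.038, 1.517, -0.027, 0.996, -0.02], TCP at [0.188, 0.622, 0.168] pointing down, gripper open.
Joint ranges: [-3.06, 3.06], [-0.37, 2.12], [-1.25, 1.32], [0.18, 2.47], [-1.1, 4.24], [0.23, 1.98], [-2.94, 2.94]. Speed limits (rad/s): [2.57, 2.57, 3.14, 3.14, 3.14, 3.14, 3.14].

### API

Orientations are given as a unit quaternion [w, x, y, z].
In Python, from bench import manip, solve_ik, eyes, outline_of, status gives the robot as it stands. Calls block until the motion is done:
- manip.reach(position, orientation): joint-space move of the TCP to a pose.
- manip.servo_line(position, orientation=None, max_speed=0.15): straight line of the TCP; orientation=None keeps the orientation; max_speed is the mean speed in m/s.
- manip.movej(angles): joint-space move.
- manip.open_gripper() and manip.grab(grasp_force=None): open the fingers fully, or close them until they stop; grasp_force is the grip in N (None keeps the last).
- manip.pause(seconds).
- solve_ik(position, orientation): joint angles nearest the present ones, or None.
- eyes.snapshot(name): name is "side" or "top" or "wrist"; returns the picture (480x640x3 uint8, red, green, blue); there is no depth.
- eyes.camera_model(name): a dict with "mtx" (3x3 intrinsics, pixels), "world_to_cam" (4x4, takes a point from world to camera coordinates). Camera axes: x right, y down, z forward; pixel columns grow to the right and rows downward; lengths in m; the calibration is good to about 2 mm. A picture is of the moment at which its call begins: read the wrist's pose just before it. camera_model takes no time and is no camera call; for the wrist camera it gives the pose at the moment of the call.
A pose or a line that the arm cannot do raises manip.PlanningError and nothing moves.
- manip.job_done(): hands the job in, once; it reports no verdict.
Trained networks look in the newest picture that a camera, given by its name, has taken for a name from the list of things; names that differ only in an ending like _2 or _b are one class to them, and where a whole thing is asked for, a point or a joint stands for the part that bears it (a point fixed in the world has none). Each returns a list of dicts, best first, with "p" (0 to 1); they miss things now and then, are a little off and sometimes report something else, mostly with a low value. They report only what shows in the picture. A call takes as long as a camera call.
- outline_of(camera, query): "region" (480x640 bool, what is visible of it) and "extent" ([centre column, centre row, width, height] in pixels, round what is visible of it).
Readings, each from a call of its own:
- status.read_t(): time.
- status.read_joint_positions(): joint angles.
- status.read_joint_vel(): joint speeds.
- status.read_tau(): joint torques, N m.
- status.read_tcp_pos(): TCP position.
- status.read_tool_rot(): TCP orientation.
- status.read_wrist_force(): force on the tool from outside, world axes, zero at the start.
- status.read_torque(): the same for the moment, N m.
- status.read_finger_gap(): opening from 0.0 (shut) to 1.0 (fully open).
Only numpy, scipy, OpenCV 4.12 (cv2) and the standard library are available. Lean on these libraries where they do the work, as an engineer would, in place of code of your own. Each camera call takes 0.05 s, during which the arm holds its last target.

## Working session

There is one attempt and no reset: what is moved stays moved. The work goes in short steps, each a Python script; the robot and the scene stay as the last script left them, time stands still between calls to the robot, and variables do not carry over. Pictures are saved under pics/ and viewed, and the job is handed in when it is done.

```bash
mkdir -p pics; ls; python3 - <<'E'
from bench import manip, solve_ik, eyes, outline_of, status
import cv2, numpy as np
for n in ["top","side"]:
    im=eyes.snapshot(n); cv2.imwrite(f"pics/{n}0.png",im[:,:,::-1])
    c=eyes.camera_model(n); print(n,np.round(c["mtx"],1).tolist(),np.round(c["world_to_cam"],3).tolist())
print(status.read_t(),status.read_tcp_pos(),status.read_tool_rot(),status.read_finger_gap())
E
```

```text
pics
top [[486.5, 0.0, 324.5], [0.0, 486.5, 239.8], [0.0, 0.0, 1.0]] [[0.025, -1.0, -0.007, 0.003], [-0.996, -0.025, -0.08, 0.522], [0.08, 0.009, -0.997, 1.093], [0.0, 0.0, 0.0, 1.0]]
side [[575.1, 0.0, 327.8], [0.0, 575.1, 233.4], [0.0, 0.0, 1.0]] [[-0.944, -0.33, -0.005, 0.471], [-0.167, 0.489, -0.856, 0.124], [0.285, -0.807, -0.517, 1.1], [0.0, 0.0, 0.0, 1.0]]
0.1 [0.18741034 0.62172297 0.16698811] [-1.01197157e-04  1.45847994e-01  9.89306666e-01 -8.20124303e-04] 1.00080610446567
```

View pics/top0.png

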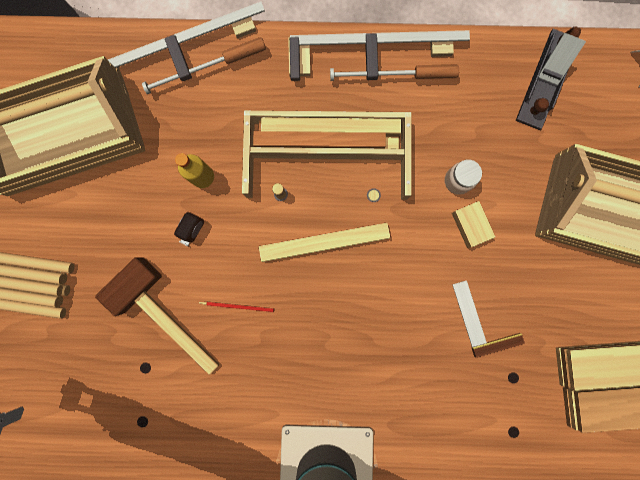

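View pics/side0.png

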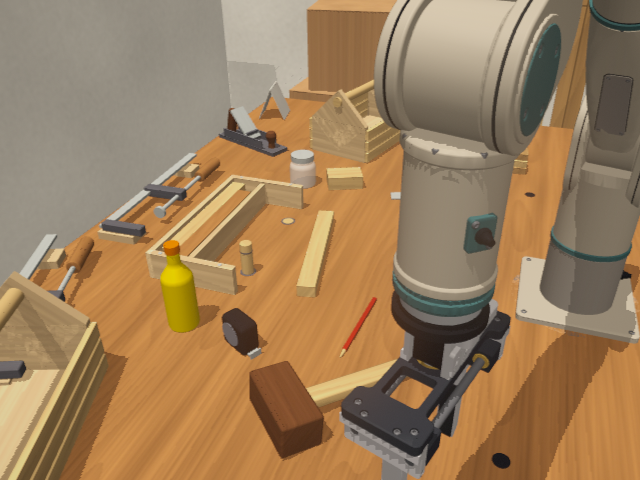

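```bash
cat > h.py <<'E'
from bench import manip, solve_ik, eyes, outline_of, status
import cv2, numpy as np
def bp(px,z,cam="top"):
    c=eyes.camera_model(cam); K=c["mtx"]; T=np.array(c["world_to_cam"]); R=T[:3,:3]; t=T[:3,3]
    px=np.atleast_2d(np.asarray(px,float)); d=(R.T@np.linalg.inv(K)@np.c_[px,np.ones(len(px))].T).T; o=-R.T@t
    s=(z-o[2])/d[:,2]; return o+d*s[:,None]
def proj(P,cam="top"):
    c=eyes.camera_model(cam); K=c["mtx"]; T=np.array(c["world_to_cam"])
    q=(T[:3,:3]@np.atleast_2d(P).T).T+T[:3,3]; q=(K@q.T).T; return q[:,:2]/q[:,2:]
def mask(q,cam="top"):
    r=outline_of(cam,q); return (r[0]["region"].astype(np.uint8),r[0]["p"]) if r else (None,0)
def batten(snap=True):
    """centre xy, theta (deg; left/+y end deeper positive, world), size, ends"""
    if snap: im=eyes.snapshot("top")
    m,p=mask("batten")
    if m is None: return None
    c=max(cv2.findContours(m,cv2.RETR_EXTERNAL,cv2.CHAIN_APPROX_NONE)[0],key=cv2.contourArea)
    w=bp(c[:,0,:],0.026)[:,:2]
    (cx,cy),(a,b),ang=cv2.minAreaRect((w*1000).astype(np.float32))
    bx=cv2.boxPoints(((cx,cy),(a,b),ang))/1000
    e=[bx[1]-bx[0],bx[2]-bx[1]]; e=max(e,key=np.linalg.norm); u=e/np.linalg.norm(e)
    if u[1]<0:u=-u
    return dict(p=p,c=np.array([cx,cy])/1000,u=u,th=np.degrees(np.arctan2(u[0],u[1])),size=sorted([a,b]))
E
python3 - <<'E'
from h import *
np.set_printoptions(precision=4,suppress=True)
b=batten();print(b)
im=eyes.snapshot("top")
for q,z in [("dog",.07),("dog_flush",0),("rack",.06),("screws",.085),("offcut",.036),("square",.016),("glue",.1),("tape",.06),("pencil",.007)]:
    r=outline_of("top",q)
    for k in r[:2]: print(q,round(k["p"],2),np.round(k["extent"],1),bp(k["extent"][:2],z)[0,:2])
cv2.imwrite("pics/rackzoom.png",cv2.resize(im[90:270,230:430],None,fx=4,fy=3.3,interpolation=cv2.INTER_CUBIC)[:,:,::-1])
E
```

```text
{'p': 0.58, 'c': array([0.5171, 0.0177]), 'u': array([-0.2115,  0.9774], dtype=float32), 'th': np.float32(-12.212754), 'size': [40.357505798339844, 301.1409912109375]}
dog_flush 0.71 [372.3 195.2  11.4  17.6] [ 0.6317 -0.0934]
rack 0.63 [328.6 154.6 169.3  92. ] [0.7108 0.0113]
screws 0.81 [462.8 174.9  34.   40. ] [ 0.6662 -0.282 ]
offcut 0.97 [470.7 223.7  43.8  43. ] [ 0.5657 -0.3136]
offcut 0.63 [277.9 191.7  14.1  18. ] [0.6283 0.1248]
square 0.94 [490.1 318.7  69.3  76.4] [ 0.3526 -0.3636]
square 0.25 [326.1 156.  170.   91.8] [0.7187 0.0173]
glue 0.87 [195.6 170.8  39.4  32.4] [0.6581 0.2968]
tape 0.59 [189.2 228.8  28.9  33.3] [0.5361 0.3162]
pencil 0.64 [237.2 307.2  70.3  11.4] [0.3632 0.2125]
pencil 0.23 [277.6 192.8  17.7  18.2] [0.6308 0.1285]
```

View pics/rackzoom.png

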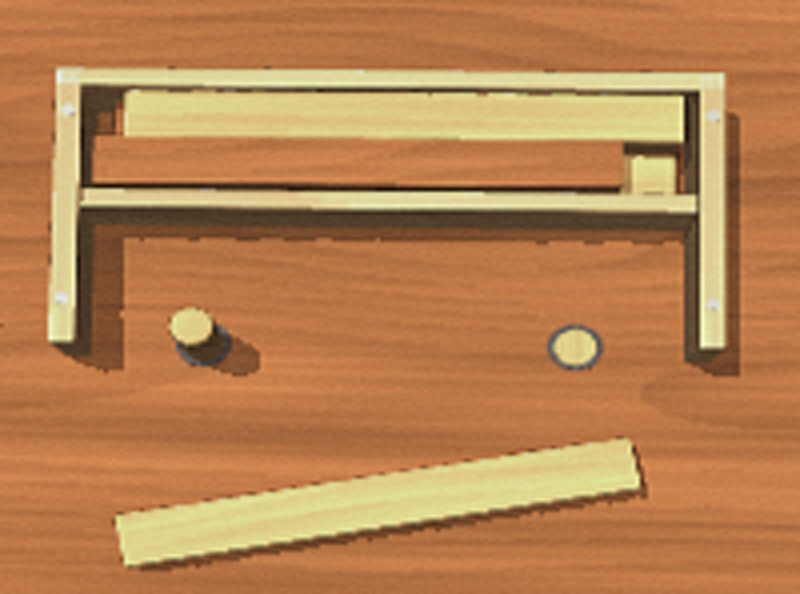

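```bash
cat >> h.py <<'E'
def batten2(snap=True,save=None,box=None):
    im=eyes.snapshot("top") if snap else None
    m,p=mask("batten")
    hsv=cv2.cvtColor(im,cv2.COLOR_RGB2HSV)
    col=((hsv[...,0]>20)&(hsv[...,0]<35)&(hsv[...,2]>165)).astype(np.uint8)
    if save: cv2.imwrite(save,cv2.resize(im[90:310,220:460],None,fx=3.3,fy=2.7,interpolation=cv2.INTER_CUBIC)[:,:,::-1])
    roi=cv2.dilate(m,np.ones((7,7))) if m is not None else np.ones_like(col)
    mm=col&roi
    c=max(cv2.findContours(mm,cv2.RETR_EXTERNAL,cv2.CHAIN_APPROX_NONE)[0],key=cv2.contourArea)
    f=np.zeros_like(mm); cv2.drawContours(f,[c],-1,1,-1)
    ys,xs=np.nonzero(f); w=bp(np.c_[xs,ys],0.026)[:,:2]
    cm=w.mean(0); e,V=np.linalg.eigh(np.cov((w-cm).T)); u=V[:,1]; u=u if u[1]>0 else -u
    s=np.sqrt(12*e)*1000
    return dict(p=round(float(p),2),c=cm,u=u,th=np.degrees(np.arctan2(u[0],u[1])),size=s)
E
python3 - <<'E'
from h import *
np.set_printoptions(precision=4,suppress=True)
b=batten2();print(b)
z=lambda *p:[(230+(x+.0)/4-.4,90+y/3.3-.4) for x,y in p]
print("cheek L in/out, R in/out front", bp(z((76,342),(50,341),(700,347),(724,348)),.06)[:,:2])
print("back top front edge", bp(z((80,208),(697,213)),.055)[:,:2])
print("dogflush",bp(z((575,347)),0)[:,:2],"dog top",bp(z((191,327)),.07)[:,:2])
print("batten corners",bp(z((117,515),(125,567),(630,440),(640,488)),.026)[:,:2])
E
```

```text
{'p': 0.75, 'c': array([0.5177, 0.0175]), 'u': array([-0.2059,  0.9786]), 'th': np.float64(-11.884701667989303), 'size': array([ 34.8549, 298.3521])}
cheek L in/out, R in/out front [[ 0.619   0.1874]
 [ 0.6193  0.2019]
 [ 0.6239 -0.1599]
 [ 0.6236 -0.1732]]
back top front edge [[ 0.7124  0.1895]
 [ 0.7171 -0.1578]]
dogflush [[ 0.6328 -0.0959]] dog top [[0.6289 0.1225]]
batten corners [[ 0.5047  0.1652]
 [ 0.4689  0.1593]
 [ 0.564  -0.126 ]
 [ 0.5308 -0.1322]]
```

```bash
cat >> h.py <<'E'
np.set_printoptions(precision=4,suppress=True)
O=np.array([.631,.0143]); ph=np.radians(-0.9); EX=np.array([np.cos(ph),-np.sin(ph)]); EY=np.array([np.sin(ph),np.cos(ph)])
def w2r(p): d=np.asarray(p)-O; return np.array([d@EX,d@EY])
def r2w(p): return O+p[0]*EX+p[1]*EY
def quat(beta):  # tool down, tool y at world angle beta (rad)
    a=(beta+np.pi/2)/2; return np.array([0,np.cos(a),np.sin(a),0])
def go(xy,z,beta,line=False,v=.15):
    q0=np.array(status.read_joint_positions()); best=None
    for b in (beta,beta+np.pi):
        s=solve_ik([*xy,z],quat(b))
        if s is not None:
            d=np.abs(np.array(s)-q0).max()
            if best is None or d<best[0]: best=(d,quat(b),s)
    if best is None: raise RuntimeError("no ik")
    if line: manip.servo_line([*xy,z],best[1],max_speed=v)
    else: manip.reach([*xy,z],best[1])
def st(tag=""):
    p=np.array(status.read_tcp_pos()); print(tag,"t",round(status.read_t(),2),"tcp",p,"rack",w2r(p[:2])*1000,"F",np.round(status.read_wrist_force(),1))
def show(name=None):
    b=batten2(save=name); L=w2r(b["c"]+.15*b["u"])*1000; R=w2r(b["c"]-.15*b["u"])*1000
    print("batten p",b["p"],"c",w2r(b["c"])*1000,"th_rack",round(b["th"]+.9,1),"size",b["size"],"L",L,"R",R); return b
E
cat > s1.py <<'E'
from h import *
b=show(); c,u=b["c"],b["u"]; beta=np.radians(-b["th"])
p=np.array(status.read_tcp_pos())
manip.servo_line([p[0],p[1],.24],max_speed=.2)
manip.grab(20); st("shut")
s=c+u*(.15+.008+.025)
go(s,.16,beta); st("hover")
go(s,.010,beta,True); st("down"); print(status.read_joint_positions())
E
python3 s1.py
```

```text
batten p 0.72 c [-113.1872    4.8138] th_rack -11.0 size [ 34.8079 297.9996] L [-141.7617  152.0669] R [ -84.6128 -142.4394]
shut t 2.83 tcp [0.1876 0.6224 0.24  ] rack [-433.7989  614.9473] F [-0.1  0.4 -1.2]
hover t 4.72 tcp [0.4799 0.1981 0.16  ] rack [-148.2161  186.1384] F [ 0.1 -0.2  0.1]
down t 5.87 tcp [0.4807 0.1967 0.0106] rack [-147.3934  184.7484] F [0.4 0.5 0.3]
[-0.6093  0.7024  0.2526  2.0168 -0.369   0.4641  0.1255]
```

```bash
cat > s2.py <<'E'
from h import *
b=batten2(); u=b["u"]; p=np.array(status.read_tcp_pos())[:2]
e=p-u*(.025+.063)
manip.servo_line([*e,.010],max_speed=.08); st("pushed")
e2=e+u*.03
manip.servo_line([*e2,.010],max_speed=.2)
show("pics/s2.png")
E
python3 s2.py
```

```text
pushed t 7.22 tcp [0.4986 0.1114 0.0099] rack [-130.9044   99.1488] F [ 1.1  0.3 -0.2]
batten p 0.93 c [-104.5342  -39.808 ] th_rack -10.8 size [ 35.1811 207.2548] L [-132.5247  107.5573] R [ -76.5436 -187.1733]
```

View pics/s2.png

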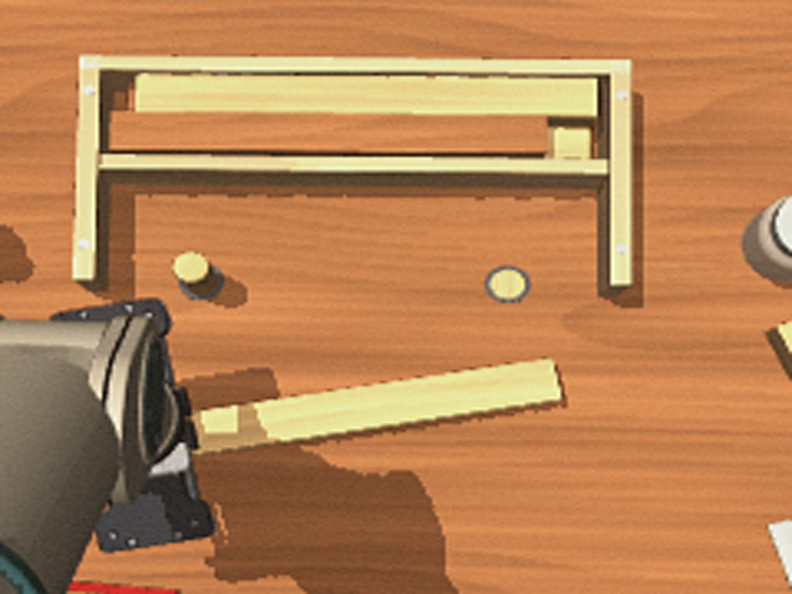

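```bash
python3 - <<'E'
from h import *
for n in ["side","wrist","top"]:
    im=eyes.snapshot(n); cv2.imwrite(f"pics/{n}1.png",im[:,:,::-1])
st()
E
```

```text
t 7.77 tcp [0.4928 0.1391 0.01  ] rack [-136.2519  126.9869] F [0.1 0.4 0.3]
```

View pics/side1.png

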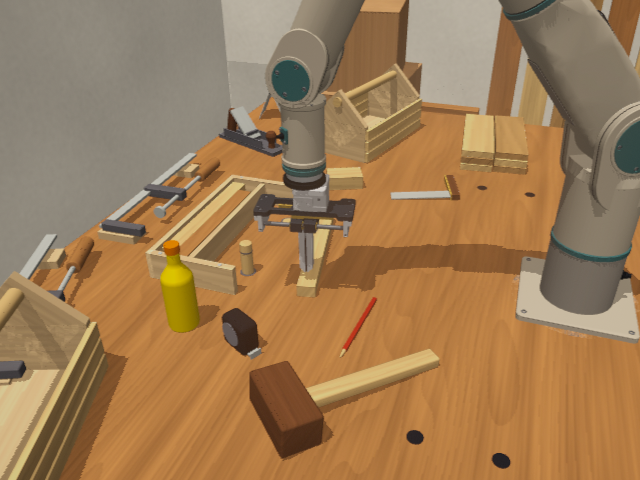

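View pics/wrist1.png

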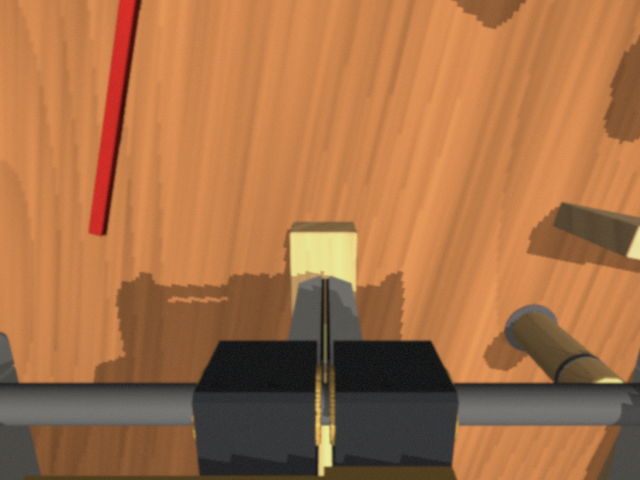

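View pics/top1.png

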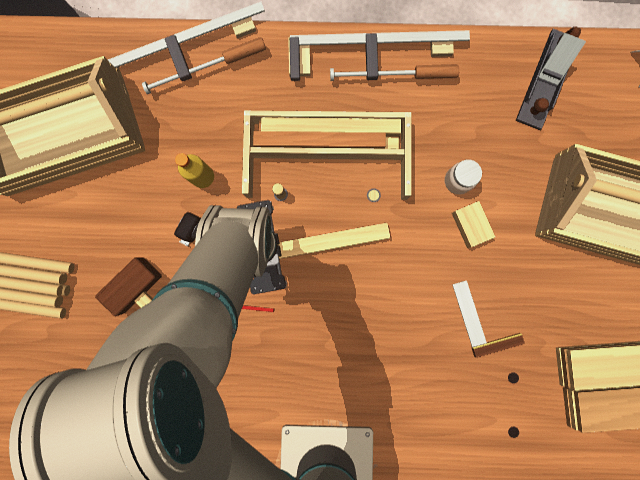

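```bash
python3 - <<'E'
from h import *
p=np.array(status.read_tcp_pos())
for z in (0,.01,.026,.03,.04): print(z,proj([p[0],p[1],z],"side"),proj([p[0],p[1],z],"wrist"))
print(status.read_tool_rot(), status.read_joint_positions(),status.read_finger_gap())
im=eyes.snapshot("side"); cv2.imwrite("pics/sidez.png",cv2.resize(im[190:320,220:380],None,fx=4.5,fy=4.5,interpolation=cv2.INTER_CUBIC)[:,:,::-1])
E
```

```text
0 [[307.3783 289.4276]] [[323.0939 262.2312]]
0.01 [[307.2571 285.3016]] [[323.0405 267.8225]]
0.026 [[307.0609 278.6205]] [[322.9451 277.8155]]
0.03 [[307.0114 276.9347]] [[322.9191 280.5428]]
0.04 [[306.8868 272.6926]] [[322.8496 287.8195]]
[ 0.0002  0.6305  0.7762 -0.0002] [-0.486   0.6957  0.2345  2.035  -0.3495  0.4485  0.219 ] 0.006081164635136268
```

View pics/sidez.png

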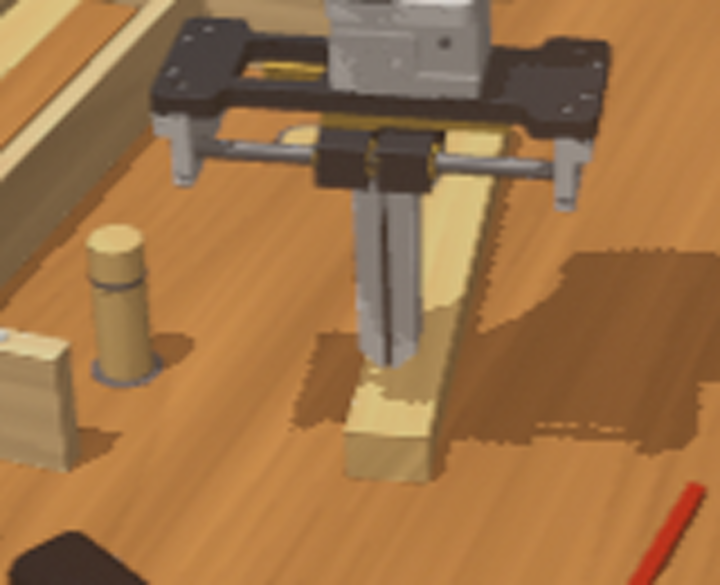

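```bash
python3 - <<'E'
from h import *
c=eyes.camera_model("wrist");T=np.array(c["world_to_cam"]);o=-T[:3,:3].T@T[:3,3];print("wrist cam pos",o,"fwd",T[2,:3],"K",c["mtx"][0])
L=np.array([.631,.0143]); 
e=r2w([-.1418,.1521])
print("end top",proj([*e,.026],"wrist"),"end bottom",proj([*e,0],"wrist"))
print("dog base",proj([*r2w([0,.108]),0],"wrist"),"dog top",proj([*r2w([0,.108]),.07],"wrist"))
E
```

```text
wrist cam pos [0.4777 0.2153 0.2267] fwd [ 0.0555 -0.2606 -0.9639] K [395.599    0.     324.8134]
end top [[321.5323 231.9437]] end bottom [[321.8381 220.8524]]
dog base [[528.2286 328.5432]] dog top [[603.0978 401.7896]]
```

```bash
cat > s3.py <<'E'
from h import *
p=np.array(status.read_tcp_pos()); u=np.array([-.2059,.9786])
s=r2w([-.1418,.1521])+u*.033
manip.servo_line([*s,.012],max_speed=.15); st()
for z in (.004,-.003,-.010):
    manip.servo_line([*s,z],max_speed=.1); st("z%g"%z)
    if status.read_wrist_force()[2]>4: break
im=eyes.snapshot("side"); cv2.imwrite("pics/sidez2.png",cv2.resize(im[190:320,220:380],None,fx=4.5,fy=4.5,interpolation=cv2.INTER_CUBIC)[:,:,::-1])
p=np.array(status.read_tcp_pos())
for z in (0,.02,.04): print(z,(proj([p[0],p[1],z],"side")-[220,190])*4.5)
E
python3 s3.py
```

```text
t 8.35 tcp [0.4802 0.1956 0.012 ] rack [-147.9624  183.6929] F [-0.1 -0.4  1. ]
z0.004 t 8.6 tcp [0.4798 0.1949 0.0035] rack [-148.297   182.9312] F [0.1 0.4 0.6]
z-0.003 t 8.85 tcp [ 0.4797  0.196  -0.0035] rack [-148.4075  184.0132] F [ 0.3 -0.1  1.1]
z-0.01 t 9.1 tcp [ 0.4796  0.1963 -0.0104] rack [-148.4817  184.3829] F [ 0.6 -0.5 -0.6]
0 [[372.8237 531.577 ]]
0.02 [[371.4794 493.3423]]
0.04 [[370.1089 454.36  ]]
```

View pics/sidez2.png

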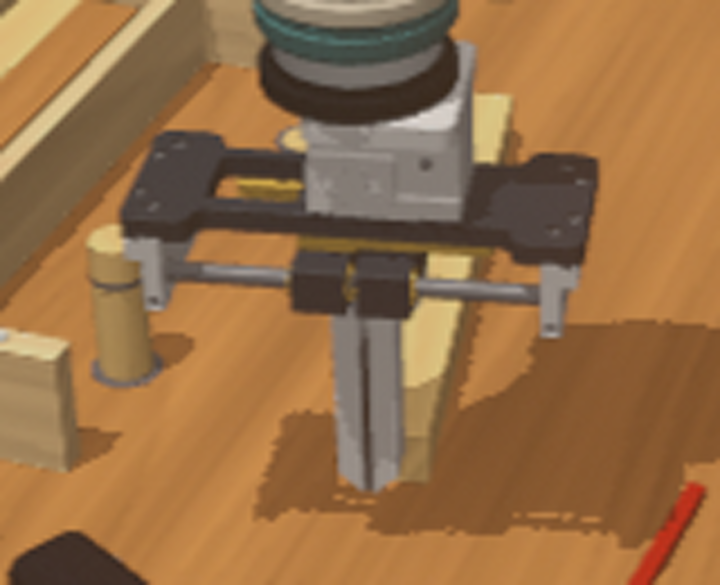

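```bash
cat >> h.py <<'E'
ZP=-.021   # reported z that puts the real tips ~10 mm above the bench (tips show 31 mm above the reported TCP)
E
cat > s4.py <<'E'
from h import *
u=np.array([-.2059,.9786]); p=np.array(status.read_tcp_pos())[:2]
manip.servo_line([*p,ZP],max_speed=.1); st("down")
e=p-u*(.025+.063)
manip.servo_line([*e,ZP],max_speed=.08); st("pushed")
im=eyes.snapshot("side"); cv2.imwrite("pics/side4.png",im[150:350,150:450,::-1].repeat(2,0).repeat(2,1))
im=eyes.snapshot("top"); cv2.imwrite("pics/top4.png",im[:,:,::-1])
e2=e+u*.02
manip.servo_line([*e2,ZP],max_speed=.2);
manip.servo_line([*e2,.05],max_speed=.25); st("up")
E
python3 s4.py
```

```text
down t 9.41 tcp [ 0.4793  0.1962 -0.0213] rack [-148.8172  184.3049] F [ 0.9 -0.5  0.1]
pushed t 10.66 tcp [ 0.4978  0.1107 -0.0211] rack [-131.6696   98.4498] F [-0.2 -0.6  0.6]
up t 11.44 tcp [0.4945 0.1293 0.0508] rack [-134.6607  117.1235] F [ 0.6 -0.8 -0.5]
```

View pics/side4.png

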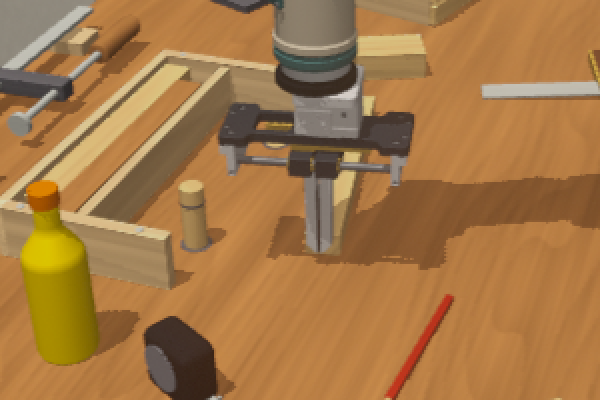

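View pics/top4.png

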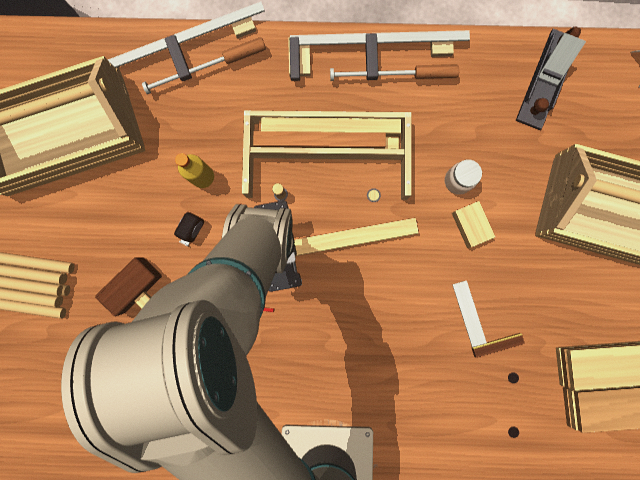

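```bash
cat > s5.py <<'E'
from h import *
th=np.radians(25); beta=np.pi/2-(th+ph)
S=r2w([-.190,.017]); F=r2w([-.0396,-.0078])
go(S,.06,beta); manip.open_gripper(); st("hover")
show("pics/s5a.png")
print(solve_ik([*S,ZP],status.read_tool_rot()) is not None, solve_ik([*F,ZP],status.read_tool_rot()) is not None)
E
python3 s5.py
```

```text
hover t 13.69 tcp [0.4408 0.0283 0.06  ] rack [-190.0055   17.0166] F [ 1.4  0.5 -0.5]
batten p 0.6 c [-93.2777 -89.9447] th_rack -8.3 size [ 33.1292 258.3773] L [-115.0189   58.4714] R [ -71.5365 -238.3607]
True True
```

View pics/s5a.png

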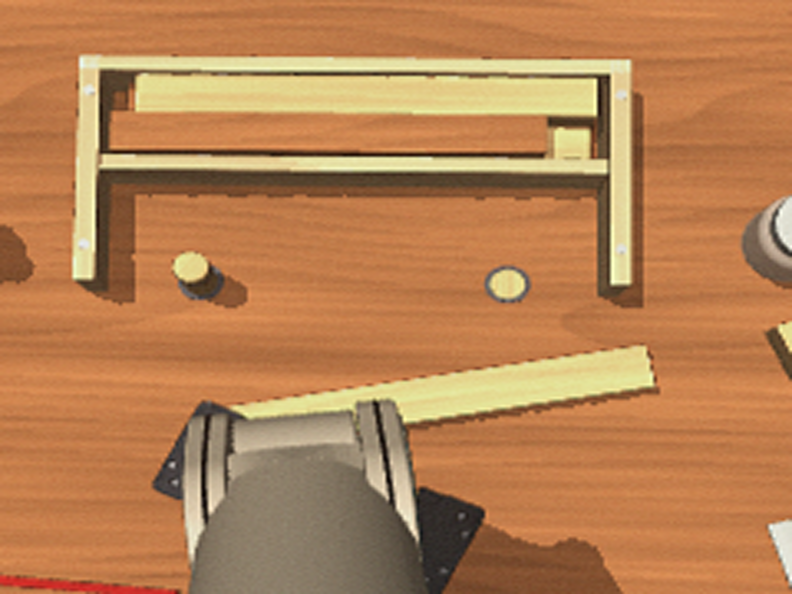

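```bash
cat > s6.py <<'E'
from h import *
S=r2w([-.190,.017]); F=r2w([-.0396,-.0078])
manip.servo_line([*S,ZP],max_speed=.12); st("down")
im=eyes.snapshot("side"); cv2.imwrite("pics/side6a.png",im[150:350,150:450,::-1].repeat(2,0).repeat(2,1))
M=S+.55*(F-S)
manip.servo_line([*M,ZP],max_speed=.06); st("mid")
im=eyes.snapshot("top"); cv2.imwrite("pics/top6.png",cv2.resize(im[90:310,220:460],None,fx=3.3,fy=2.7)[:,:,::-1])
im=eyes.snapshot("side"); cv2.imwrite("pics/side6b.png",im[150:350,150:450,::-1].repeat(2,0).repeat(2,1))
E
python3 s6.py
```

```text
Traceback (most recent call last):
  File "s6.py", line 3, in <module>
    manip.servo_line([*S,ZP],max_speed=.12); st("down")
    ~~~~~~~~~~~~~~~~^^^^^^^^^^^^^^^^^^^^^^^
bench.PlanningError: the arm cannot follow that straight line within its joint ranges
```

```bash
python3 - <<'E'
from h import *
q=status.read_tool_rot(); print(np.array(status.read_joint_positions()))
for x in (-.19,-.18,-.17,-.165,-.16):
  for z in (.06,.03,0,ZP):
    s=solve_ik([*r2w([x,.017]),z],q); print(x,z,None if s is None else np.array(s))
E
```

```text
[-0.1249  0.5246 -0.0039  2.1827  0.0046  0.4343  1.0176]
-0.19 0.06 [-0.1249  0.5246 -0.0039  2.1828  0.0046  0.4343  1.0177]
-0.19 0.03 [-0.125   0.5856 -0.0039  2.2039  0.0062  0.3521  1.0161]
-0.19 0 [-0.1253  0.6493 -0.0035  2.2201  0.0078  0.2722  1.0146]
-0.19 -0.021 [-0.0278  0.697  -0.1454  2.2258  0.3979  0.2423  0.6232]
-0.18 0.06 [-0.1224  0.5338 -0.004   2.1575  0.0047  0.4503  1.0201]
-0.18 0.03 [-0.1224  0.5933 -0.004   2.1782  0.0062  0.37    1.0186]
-0.18 0 [-0.1227  0.6555 -0.0037  2.1941  0.0078  0.292   1.0171]
-0.18 -0.021 [-0.123   0.7003 -0.0033  2.2022  0.009   0.2391  1.0159]
-0.17 0.06 [-0.1199  0.5433 -0.0041  2.1321  0.0048  0.4663  1.0224]
-0.17 0.03 [-0.12    0.6013 -0.0042  2.1525  0.0062  0.3878  1.021 ]
-0.17 0 [-0.1202  0.662  -0.0039  2.168   0.0078  0.3116  1.0195]
-0.17 -0.021 [-0.1204  0.7057 -0.0035  2.176   0.0089  0.2599  1.0184]
-0.165 0.06 [-0.1188  0.548  -0.0042  2.1193  0.0048  0.4743  1.0235]
-0.165 0.03 [-0.1188  0.6054 -0.0042  2.1395  0.0062  0.3967  1.0221]
-0.165 0 [-0.119   0.6653 -0.004   2.155   0.0078  0.3213  1.0207]
-0.165 -0.021 [-0.1192  0.7085 -0.0036  2.1629  0.0089  0.2702  1.0196]
-0.16 0.06 [-0.1176  0.5528 -0.0043  2.1065  0.0048  0.4823  1.0246]
-0.16 0.03 [-0.1176  0.6095 -0.0043  2.1266  0.0062  0.4055  1.0233]
-0.16 0 [-0.1178  0.6688 -0.0041  2.1419  0.0077  0.331   1.0218]
-0.16 -0.021 [-0.118   0.7114 -0.0037  2.1497  0.0088  0.2805  1.0208]
```

```bash
sed -i 's/S=r2w(.*/S=r2w([-.180,.000]); F=r2w([-.0396,-.0078]); ZP=-.018/; s/^manip.servo_line(\[\*S,ZP\]/manip.servo_line([*S,.06],max_speed=.1); manip.servo_line([*S,ZP]/' s6.py; python3 s6.py
```

```text
down t 14.94 tcp [ 0.4512  0.0117 -0.0177] rack [-179.8243    0.2007] F [ 1.2 -0.5  0.7]
mid t 16.43 tcp [ 0.5282  0.0083 -0.018 ] rack [-102.9116   -4.337 ] F [-0.2 -0.3  1. ]
```

View pics/top6.png

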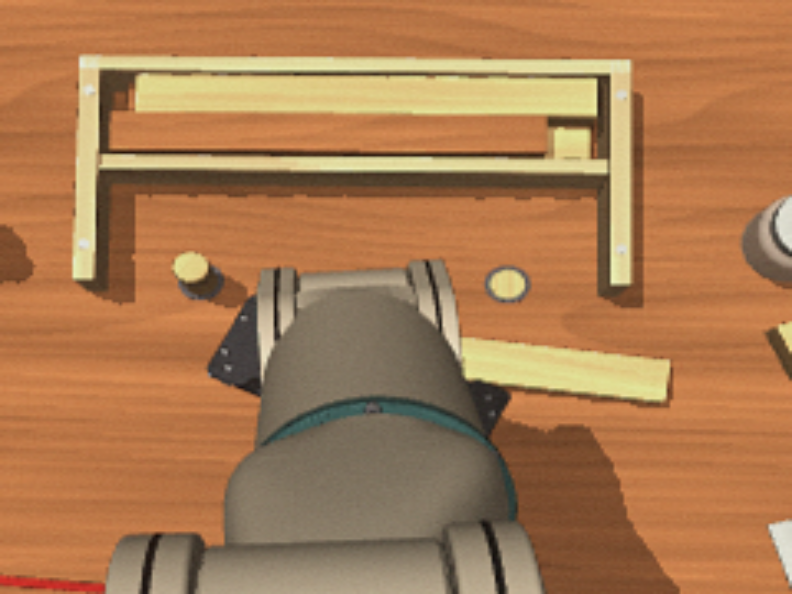

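View pics/side6b.png

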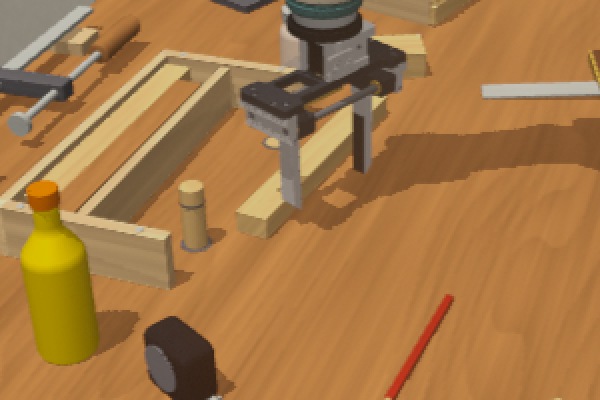

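View pics/side6a.png

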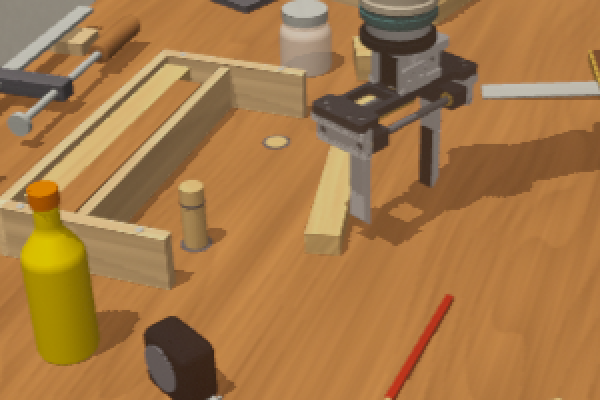

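```bash
cat > s7.py <<'E'
from h import *
ZP=-.020
F=r2w([-.0396,-.014])
manip.servo_line([*F,ZP],max_speed=.06); st("F")
im=eyes.snapshot("top"); cv2.imwrite("pics/top7.png",cv2.resize(im[90:310,220:460],None,fx=3.3,fy=2.7)[:,:,::-1])
im=eyes.snapshot("side"); cv2.imwrite("pics/side7b.png",im[150:350,150:450,::-1].repeat(2,0).repeat(2,1))
E
python3 s7.py
```

```text
F t 17.75 tcp [ 0.5916 -0.0002 -0.02  ] rack [-39.6659 -13.8757] F [-0.7 -0.3 -0.4]
```

View pics/top7.png

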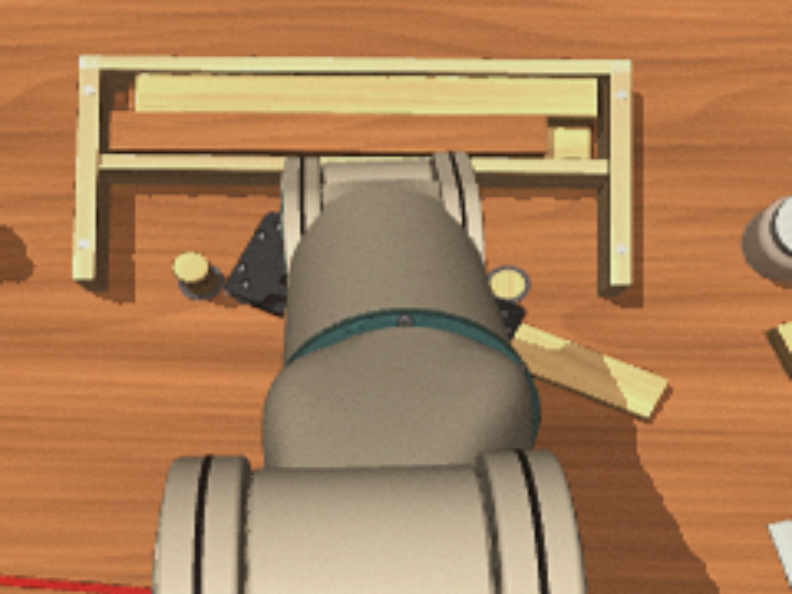

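View pics/side7b.png

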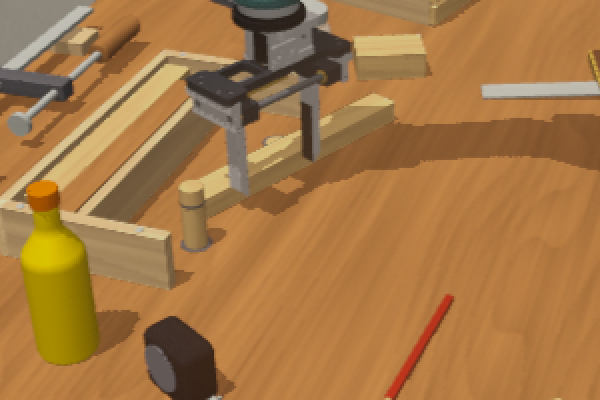

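```bash
cat > s8.py <<'E'
from h import *
th=np.radians(25+np.degrees(ph)); n=np.array([np.cos(th),-np.sin(th)]); u=np.array([np.sin(th),np.cos(th)])
p=np.array(status.read_tcp_pos())[:2]
manip.servo_line([*(p-.015*n),-.02],max_speed=.15)
manip.servo_line([*(p-.015*n),.05],max_speed=.25)
manip.grab(20)
S=r2w([-.101,-.212])-u*.045
go(S,.05,-th); st("hover")
show("pics/s8.png")
E
python3 s8.py
```

```text
hover t 20.95 tcp [ 0.5157 -0.2385  0.0498] rack [-119.2951 -250.9993] F [ 0.3 -0.  -0.2]
batten p 0.96 c [-38.25   -77.2303] th_rack 25.1 size [ 34.7915 298.1875] L [25.3676 58.6108] R [-101.8676 -213.0714]
```

View pics/s8.png

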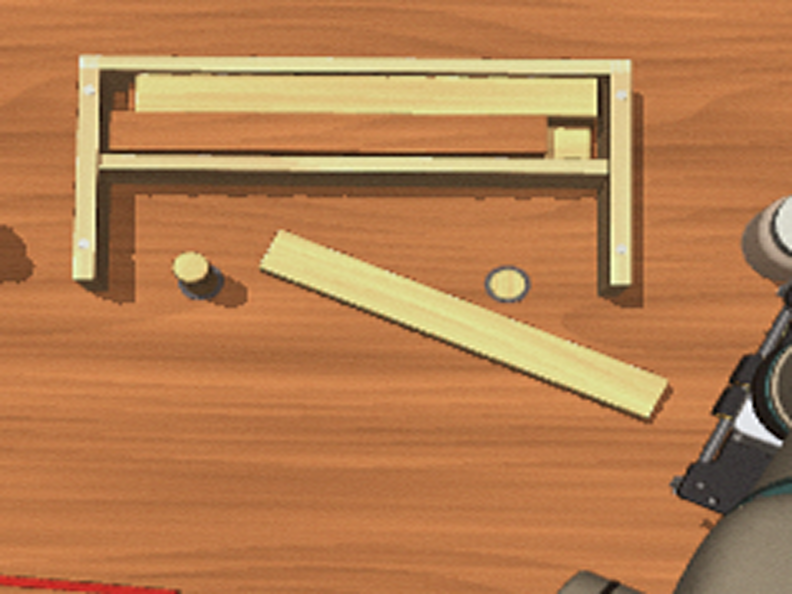

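```bash
cat > s9.py <<'E'
from h import *
th=np.radians(25.1+np.degrees(ph)); u=np.array([np.sin(th),np.cos(th)])
p=np.array(status.read_tcp_pos())[:2]
manip.servo_line([*p,ZP],max_speed=.15); st("down")
e=p+u*.085
manip.servo_line([*e,ZP],max_speed=.08); st("half")
im=eyes.snapshot("top"); cv2.imwrite("pics/top9.png",cv2.resize(im[90:310,220:460],None,fx=3.3,fy=2.7)[:,:,::-1])
im=eyes.snapshot("side"); cv2.imwrite("pics/side9.png",im[100:350,150:450,::-1].repeat(2,0).repeat(2,1))
E
python3 s9.py
```

```text
down t 21.68 tcp [ 0.5163 -0.2381 -0.0207] rack [-118.6752 -250.5363] F [ 0.5 -0.1  0.1]
half t 22.88 tcp [ 0.5505 -0.1608 -0.0211] rack [ -83.2663 -173.7957] F [ 0.1  0.2 -0.1]
```

View pics/top9.png

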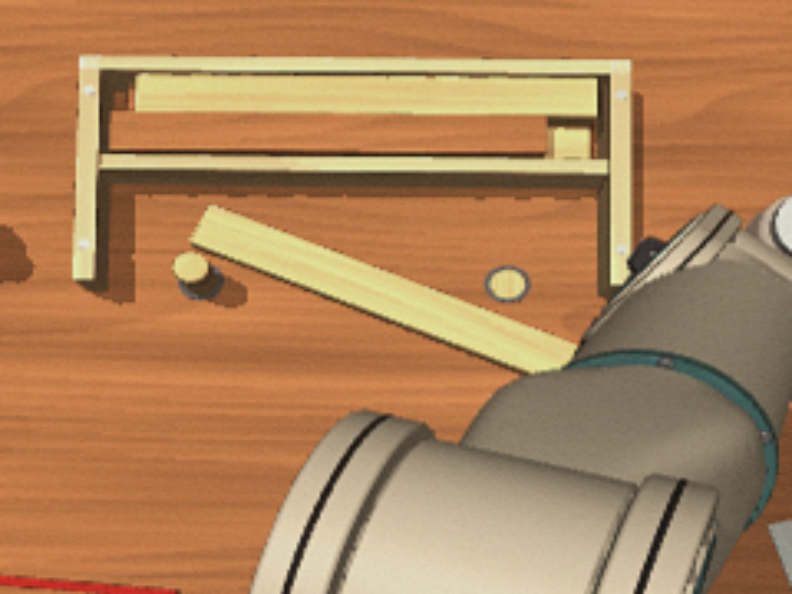

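View pics/side9.png

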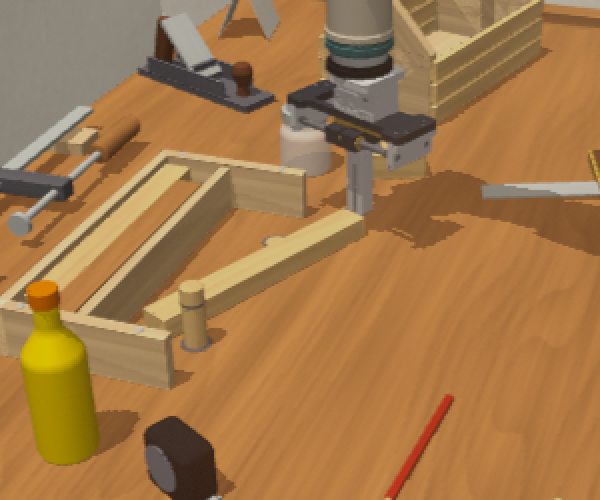

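```bash
cat > s10.py <<'E'
from h import *
th=np.radians(25.1+np.degrees(ph)); u=np.array([np.sin(th),np.cos(th)])
p=np.array(status.read_tcp_pos())[:2]
for k in (.030,.040):
    manip.servo_line([*(p+u*k),ZP],max_speed=.06); st(k)
im=eyes.snapshot("top"); cv2.imwrite("pics/top10.png",cv2.resize(im[90:310,220:460],None,fx=3.3,fy=2.7)[:,:,::-1])
e=p+u*.02
manip.servo_line([*e,ZP],max_speed=.2)
manip.servo_line([*e,.05],max_speed=.25)
E
python3 s10.py
```

```text
0.03 t 23.62 tcp [ 0.5628 -0.133  -0.021 ] rack [ -70.4805 -146.2602] F [-0.  -0.3  0.3]
0.04 t 23.94 tcp [ 0.5671 -0.1237 -0.0211] rack [ -66.0507 -137.0028] F [-0.2 -0.   0.5]
```

View pics/top10.png

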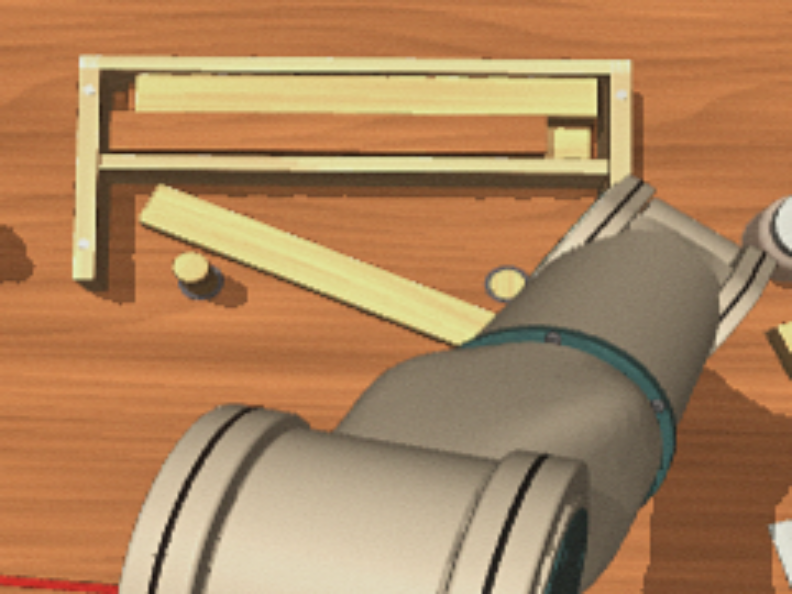

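```bash
cat > s11.py <<'E'
from h import *
beta=np.pi/2-ph
S=[-.100,-.092]
go(r2w(S),.05,beta); st("hover")
show()
manip.servo_line([*r2w(S),ZP],max_speed=.15); st("down")
for x in (-.03,.015):
    manip.servo_line([*r2w([x,-.095]),ZP],max_speed=.07); st("x%g"%x)
im=eyes.snapshot("top"); cv2.imwrite("pics/top11.png",cv2.resize(im[90:310,220:460],None,fx=3.3,fy=2.7)[:,:,::-1])
im=eyes.snapshot("side"); cv2.imwrite("pics/side11.png",im[100:350,150:450,::-1].repeat(2,0).repeat(2,1))
E
python3 s11.py
```

```text
hover t 25.55 tcp [ 0.532  -0.0793  0.0492] rack [-100.4612  -92.0407] F [-0.4  1.3 -0.7]
batten p 0.67 c [20.4774 48.6618] th_rack 24.8 size [ 35.0781 207.4934] L [ 83.4003 184.8261] R [-42.4455 -87.5024]
down t 26.27 tcp [ 0.5327 -0.0799 -0.0207] rack [-99.7418 -92.6479] F [0.6 0.7 0.7]
x-0.03 t 27.43 tcp [ 0.6021 -0.081  -0.021 ] rack [-30.3464 -94.8581] F [0.4 1.2 0.7]
x0.015 t 28.22 tcp [ 0.6471 -0.0805 -0.0211] rack [ 14.5873 -94.9972] F [-1.2  0.1  0.8]
```

View pics/top11.png

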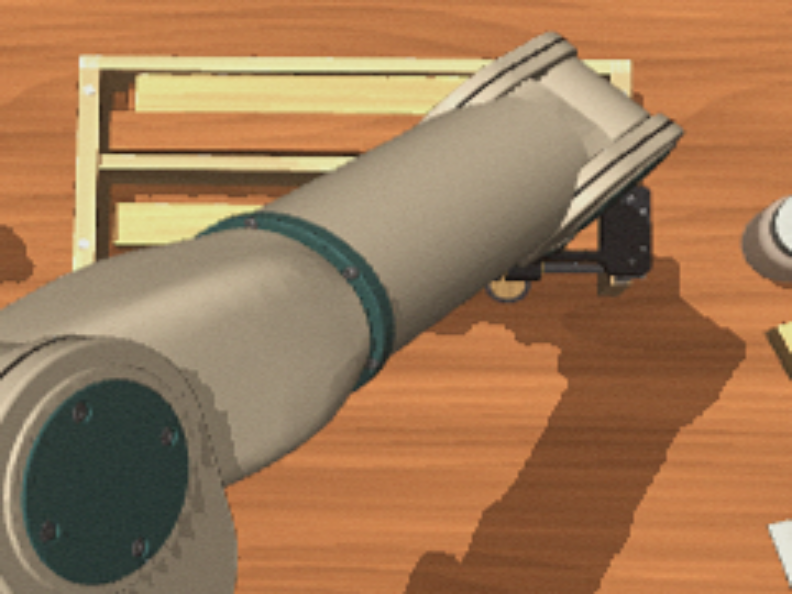

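View pics/side11.png

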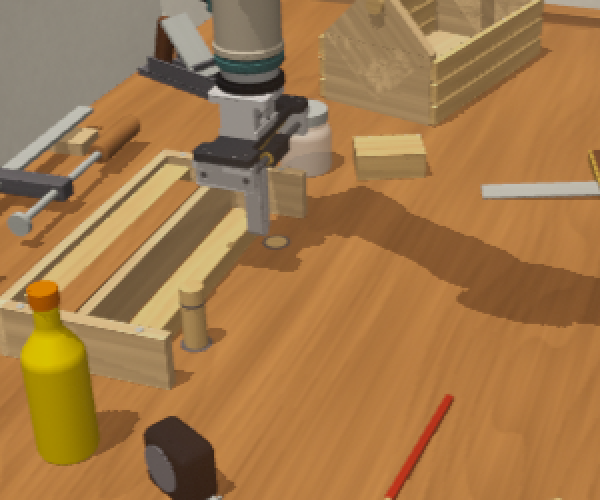

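```bash
cat > s12.py <<'E'
from h import *
beta=np.pi/2-ph
manip.servo_line([*r2w([-.005,-.095]),ZP],max_speed=.15)
manip.servo_line([*r2w([-.005,-.095]),.06],max_speed=.25)
manip.open_gripper()
manip.servo_line([*r2w([-.03,-.002]),.06],max_speed=.25); st("hover")
im=eyes.snapshot("top"); cv2.imwrite("pics/top12.png",cv2.resize(im[90:310,220:460],None,fx=3.3,fy=2.7)[:,:,::-1])
manip.servo_line([*r2w([-.01,-.002]),ZP],max_speed=.15); st("down")
for x in (.030,.036,.039):
    manip.servo_line([*r2w([x,-.002]),ZP],max_speed=.06); st("x%g"%x)
    if abs(status.read_wrist_force()[0])>8: break
im=eyes.snapshot("side"); cv2.imwrite("pics/side12.png",im[100:350,150:450,::-1].repeat(2,0).repeat(2,1))
E
python3 s12.py
```

```text
hover t 31.06 tcp [0.6011 0.0123 0.0601] rack [-29.9069  -1.5046] F [ 0.1 -1.1  0.3]
down t 31.82 tcp [ 0.6213  0.0113 -0.0206] rack [-9.7152 -2.8976] F [ 0.8 -0.1  0. ]
x0.03 t 32.63 tcp [ 0.661   0.0127 -0.021 ] rack [29.9682 -2.0697] F [-0.2 -0.8  0.8]
x0.036 t 32.88 tcp [ 0.6672  0.0129 -0.021 ] rack [36.2166 -2.0018] F [-0.3  0.1 -0. ]
x0.039 t 33.13 tcp [ 0.6701  0.0129 -0.0211] rack [39.063  -2.0087] F [0.7 0.2 0.3]
```

View pics/top12.png

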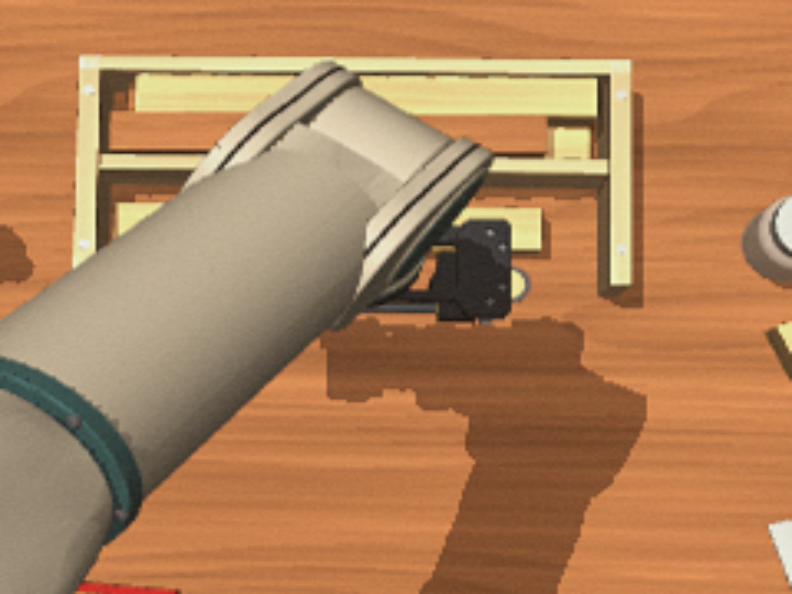

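View pics/side12.png

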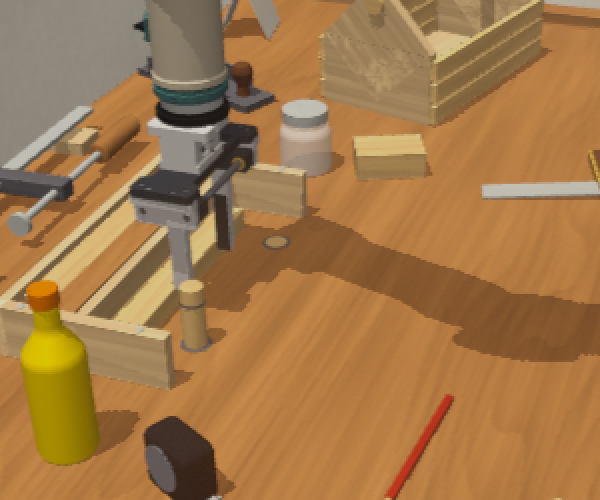

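```bash
cat > s13.py <<'E'
from h import *
for x in np.arange(.0405,.055,.0012):
    manip.servo_line([*r2w([x,.012]),ZP],max_speed=.05)
    f=np.array(status.read_wrist_force()); f2=np.array(status.read_wrist_force()); print(round(x*1000,1),w2r(np.array(status.read_tcp_pos())[:2])*1000,f,"t",round(status.read_t(),2))
    if f[0]<-10 and f2[0]<-10: break
im=eyes.snapshot("side"); cv2.imwrite("pics/side13.png",cv2.resize(im[170:320,130:330],None,fx=4,fy=4)[:,:,::-1])
E
python3 s13.py
```

```text
40.5 [39.305  13.8893] [-3.6573  3.0107  0.662 ] t 33.62
41.7 [39.3242 13.9343] [-6.1888  2.555   2.8463] t 33.87
42.9 [39.3511 13.9539] [-9.5749  2.7576  6.0881] t 34.12
44.1 [39.3157 13.932 ] [-11.9272   3.3675   8.3268] t 34.37
```

View pics/side13.png

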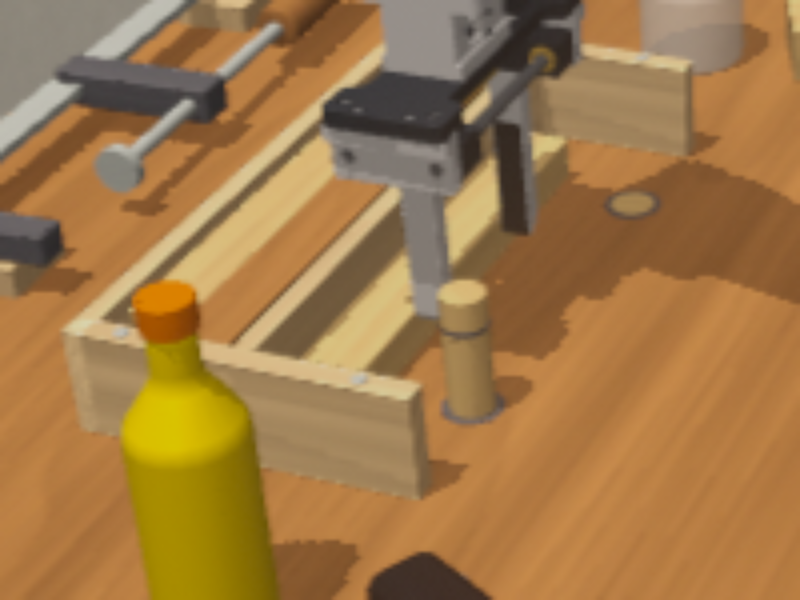

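```bash
cat > s14.py <<'E'
from h import *
manip.servo_line([*r2w([.015,.002]),ZP],max_speed=.15)
manip.servo_line([*r2w([-.02,.002]),.06],max_speed=.25)
go(r2w([-.13,-.18]),.12,np.pi/2-ph); st()
im=eyes.snapshot("top"); cv2.imwrite("pics/top14.png",cv2.resize(im[100:210,235:425],None,fx=4.2,fy=4.2,interpolation=cv2.INTER_CUBIC)[:,:,::-1])
im=eyes.snapshot("side"); cv2.imwrite("pics/side14.png",cv2.resize(im[160:310,130:330],None,fx=4,fy=4,interpolation=cv2.INTER_CUBIC)[:,:,::-1])
E
python3 s14.py
```

```text
t 36.16 tcp [ 0.5048 -0.1659  0.1191] rack [-128.9684 -178.2193] F [ 0.5  0.4 -0.7]
```

View pics/top14.png

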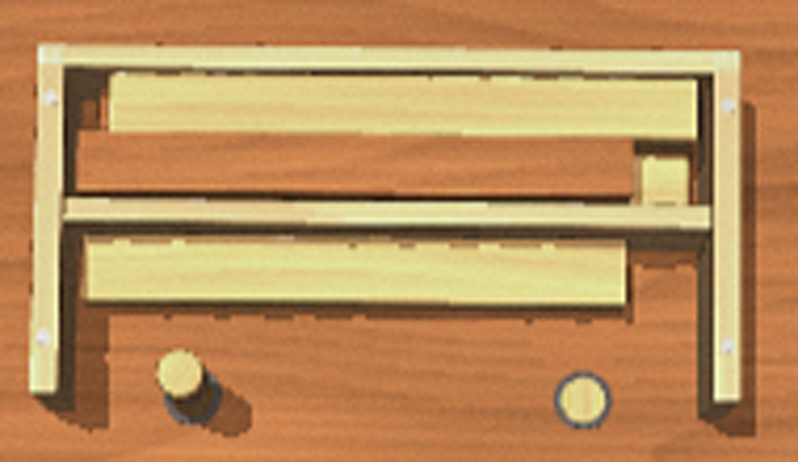

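View pics/side14.png

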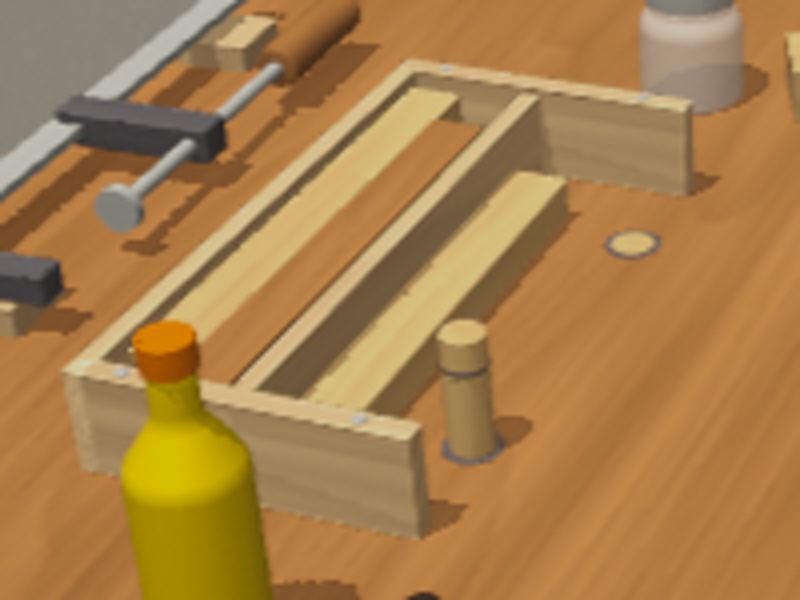

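```bash
python3 - <<'E'
from h import *
im=eyes.snapshot("top"); h=cv2.cvtColor(im,cv2.COLOR_RGB2HSV).astype(int); V=h[...,2]
np.set_printoptions(linewidth=200,precision=1,suppress=True)
z=lambda x,y:(235+(x+.5)/4.2-.5,100+(y+.5)/4.2-.5)
# subpixel edges per column: falling/rising on green channel
g=im[...,1].astype(float)
for col in (262,280,300,320,340,360,378):
    c=g[140:185,col-1:col+2].mean(1); print(col,c[5:40].astype(int))
E
```

```text
262 [ 78  28 139 198 208 211 227 140  55  60  61 119 178 211 227 223 214 216 217 215 217 210 212 214 216 219 129  57  72  76 118 128 124 127 129]
280 [ 81  31 137 198 205 208 222 143  64  60  45 126 142 207 223 214 215 221 218 216 206 202 209 216 218 223 128  54  68  74 114 125 120 120 127]
300 [ 90  41  73 184 204 203 213 184  98  56  60 135 148 194 215 216 217 225 222 211 210 211 213 220 219 232 141  59  69  76  72 112 123 122 123]
320 [110  56  43 197 223 219 223 233 143  54  58  97 128 174 209 218 216 223 226 210 208 215 217 222 223 229 151  70  64  69 111 128 128 121 121]
340 [149  84  28 202 225 218 220 234 140  53  62  73 126 201 208 206 211 214 221 222 221 217 214 221 225 223 181  97  61  77  77 110 128 128 131]
360 [139  77  28 153 210 216 219 228 143  64  65  63 130 143 200 215 206 199 211 215 218 223 220 215 220 220 222 129  58  74  81  94 121 124 127]
378 [134  77  32  93 200 219 215 225 173  90  62  61 118 132 190 208 210 211 209 207 212 218 221 227 224 221 228 133  56  69  80 121 131 125 127]
```

```bash
python3 - <<'E'
from h import *
for col,be,bb,bf in ((262,152.2,155.6,171.1),(378,153.4,156.6,172.3)):
    p=bp([col,be],.055)[0]; k=bp([col,bb],.026)[0]; f=bp([col,bf],.026)[0]
    print(col,"board face",w2r(p[:2])*1000,"batten back",w2r(k[:2])*1000,"batten front",w2r(f[:2])*1000,"predicted back row",proj([p[0],p[1],.026]))
E
```

```text
262 board face [ 85.3067 145.9175] batten back [ 84.9288 149.8161] batten front [ 48.5471 149.0926] predicted back row [[263.6867 155.4525]]
378 board face [  84.6139 -115.3608] batten back [  84.7019 -118.3489] batten front [  47.9175 -118.3788] predicted back row [[376.7051 156.6274]]
```

```bash
python3 - <<'E'
from h import *
a=cv2.imread("pics/top0.png"); b=eyes.snapshot("top")[:,:,::-1]
d=cv2.absdiff(a,np.ascontiguousarray(b)).max(2); d=cv2.convertScaleAbs(d,alpha=2); cv2.imwrite("pics/diff.png",d)
st()
E
```

```text
t 36.36 tcp [ 0.5046 -0.1661  0.1192] rack [-129.2056 -178.3481] F [-0.2 -0.6 -0.4]
```

View pics/diff.png

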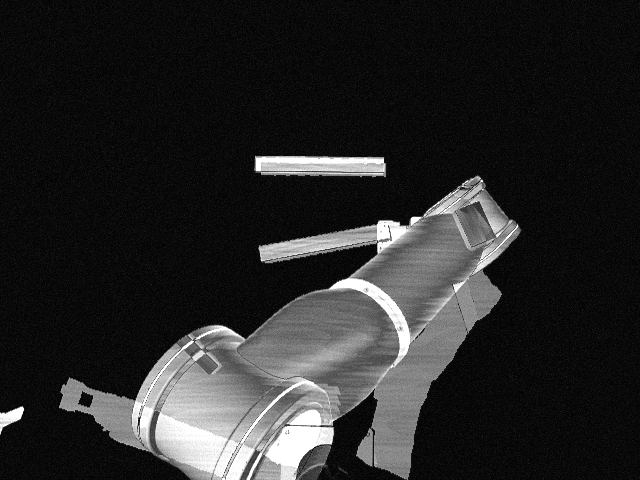

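```bash
python3 - <<'E'
from h import *
manip.job_done(); st("done")
E
```

```text
the job is handed in; nothing more can be done
the job is handed in; nothing more can be done
```

The batten is in the front bay with its whole length against the back board, and the job was handed in at about 36 s of the 72 s allowed.

**What I did:**
- I pushed the batten to the right by its left end.
- I then turned it to 25° with the open fingers on its front face.
- Next I pushed it lengthwise so its left end went in behind the raised dog, which stands at the left end.
- I swung the right end in and pressed the batten onto the back board with both fingers until they stalled at about 12 N.
- All contact was pushing along the bench; it was never gripped, lifted or tipped.

**Last checks (top camera):**
- The batten's back edge is at rack x = 84.9 mm on the left and 84.7 mm on the right. The board's face measures 85.3 and 84.6 mm there, so it is flush to within the camera's accuracy.
- Comparing pictures from the start and the end, the other things on the bench show no change where they are visible. The arm partly hid the offcut and the try square in the last picture; I saw no change in them in the earlier pictures.
- The gripper was clear of everything at hand-in.

**What disagreed:**
- The fingertips sat about 31 mm higher than the reported TCP. My first push therefore passed over the top of the batten without moving it. I corrected the height from the side camera and the later pushes worked.
- The rack stop came about 1.7 mm earlier than I had calculated, which is within calibration error.

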